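# Find the spindle's flat and hold the drive pulley on it

### The arm

A 6-joint arm with a two-finger parallel gripper is mounted at the origin on the work surface. World frame = base frame: x ahead of the robot, y to its left, z up, the work surface at z = 0. Lengths are in m, angles in rad, forces in N, time in s.
With the tool pointing down it reaches from about 0.25 to 0.725 m from the base axis. Payload 4 kg.
Tool frame: the origin (TCP) lies midway between the tips of the shut fingers; the grasp point (between the pads) lies 19 mm behind it; x points along the fingers, y is the direction in which the jaws open and shut, and the axes are right-handed (so a half turn about x gives the same grasp; the last joint's range is limited). The gripper opens to 85 mm and grips with 20 to 120 N. Pads are 22 mm wide; open, the fingers measure 114 mm over their backs; the gripper's body (76 mm by 85 mm) begins 54 mm behind the grasp point. The pads swing forward as they close: fully open they stand 13 mm farther back than shut.
Start: joints at [1.159, 0.241, 0.005, 1.335, 0, 1.571], TCP at [0.2, 0.458, 0.231] pointing down, gripper open.
Joint ranges: [-2.72, 2.72], [-1.05, 1.87], [-1.09, 1.28], [-1.99, 2.15], [-1.42, 1.44], [-3.14, 3.14]. Speed limits (rad/s): [2.79, 2.79, 3.14, 3.14, 3.14, 3.14].

### API

Orientations are given as a unit quaternion [x, y, z, w].
In Python, from workcell import * gives the robot as it stands.
- The arm moves only by the tool play_rows, never from a script. Its argument "plan" is a list of rows, each a list of 7 numbers: the shift along the tool's x, y, z in mm, then the turn, a rotation vector about the tool's x, y, z in rad, then the closure, from -1 (fully open) to 1 (shut). In form: [[x, y, z, rx, ry, rz, grip], ...]. A call has 1 to 20 rows; each row shifts and turns the commanded pose from where the row before left it, along the tool's axes as they then stand; what a row does not reach is not made up. A row lasts 1/12 s, in which the tool goes at most 41.7 mm and 7.16 degrees, less where a joint would pass 70% of its speed; a pose out of reach is approached as far as the arm can. A call with a gripper value outside its range is refused whole. The fingers move at their own pace and stop on an object; the grip force is fixed at half the most. Time passes only in rows, so rows that do not move let the fingers close. It gives the time, the measured TCP pose, the force and the opening at its end, in the units of the state.
- get_obs(): the state, without advancing time (a new reading comes with each control period).
- camera(name): name is "side" or "top"; returns a dict with "frame" (480x640x3 uint8, red, green, blue), "depth" (480x640 float32, m along the optical axis (not along the pixel's ray), 0 where there is no reading), "fx", "fy", "cx", "cy" (pixels), "distortion" ([k1, k2, p1, p2, k3] as OpenCV has them; the pictures are not rectified), "camera_from_world" (4x4, takes a point from world to camera coordinates). Camera axes: x right, y up, looking along -z (the intrinsics and any distortion apply to the point x, -y, -z); pixel columns grow to the right and rows downward; lengths in m; the calibration is good to about 2 mm. A picture is of the moment at which its call begins.
- job_done(): hands the job in, once; it reports no verdict.
Trained networks look in a picture, given as the dict that the camera call returned (one of the last four; its "shot" number tells which), for a name from the list of things; names that differ only in an ending like _2 or _b are one class to them, and where a whole thing is asked for, a point or a joint stands for the part that bears it (a point fixed in the world has none). Each returns a list of dicts, best first, with "confidence" (0 to 1); they miss things now and then, are a little off and sometimes report something else, mostly with a low value. They report only what shows in the picture. A call takes as long as a camera call.
- search_frame(thing, picture): "centre" ([x, y, z] in m, in world coordinates, good to about 4 mm: the middle of the surface that is visible of it).
- pinpoint(thing, picture): "centre" ([x, y, z] in m, in world coordinates, good to about 4 mm: a listed point, or the origin of a listed thing).
The state is a dict: "clock": time; "joint_pos": joint angles; "joint_vel": joint speeds; "tau": joint torques, N m; "eef_pos": TCP position; "tool_rot": TCP orientation; "ft_force": force on the tool from outside, world axes, zero at the start; "ft_torque": the same for the moment, N m; "grip_width": finger opening in m.
Only numpy, scipy, OpenCV 4.12 (cv2) and the standard library are available. Lean on these libraries where they do the work, as an engineer would, in place of code of your own. Each camera call takes 0.05 s, during which the arm holds its last target. There are 200 camera calls.

### The job

Pinch the upright polishing spindle between the fingers and turn it until you feel its set-screw flat facing squarely towards the index pin on the pedestal's foot. Then take the pulley by its square hub and lower it over the spindle with its thumb set-screw on the flat's side, until the hub's top is level with the spindle's end, and push it lightly so that the screw's tip bears squarely on the flat. Finish while still holding the pulley there (it would slide down if let go), ready for the screw to be tightened; leave the bur block, ring cone and jar alone.

Things in the scene. Friction and masses are not known exactly. Their poses are not given: they have to be found in the camera images.
- pedestal: Fixed grey pedestal carrying the upright spindle. Foot plate 20 mm high, 90 mm wide in y, x = -93 to +57 mm; round housing, diameter 54 mm, top 80 mm above the bench. A small upright steel index pin (diameter 10 mm, top 42 mm above the bench) stands on the foot at x = -75 mm. Origin: on the spindle's axis at bench height; z up; -x points to the index pin. Yaw within 0.35 rad of zero.
- spindle (a joint): Angle (rad) of the spindle, positive anticlockwise from above; 0: its flat faces the index pin. Starts between 0.7 and 2.2, turns from -3.1 to 3.1 against a drag of about 0.05 N m and stays where left. A pinch square across the flat reads 18 mm (7 mm on the flat's side of the axis, 11 mm on the other) and squares itself; elsewhere it reads more, up to 22 mm.
- spindle_end (a point): Centre, on the axis, of the upper end of the steel spindle, 150 mm above the bench; turns with it: -x points out of the flat, z up. The spindle is 22 mm in diameter and stands 70 mm out of the housing; one flat, 7 mm from the axis, is milled along its upper 50 mm right to the end (D-shaped there).
- pulley: Loose aluminium pulley, 0.10 to 0.20 kg, lying on the bench hub up: grooved wheel, diameter 56 mm, 10 mm high; on it a square hub 36 x 36 mm, 24 mm high; round bore of 26 mm right through. A dark thumb set-screw sits in the hub's -x side (head ends 29 mm from the bore axis). Grip the plain hub sides at +y and -y. Origin: centre of the underside; z up. Yaw starts within 0.9 rad of zero.
- hub_top (a point): Centre of the bore at the hub's top face, 34 mm above the pulley's underside; axes as the pulley's.
- screw_tip (a point): Centre of the set-screw's tip face (diameter 5 mm) inside the bore: 8.5 mm from the bore axis towards the pulley's -x, 22 mm above its underside; axes as the pulley's. It stands 4.5 mm into the bore, so the pulley goes over the spindle only with the screw on the flat's side; with bore and spindle in line the tip is 1.5 mm off the flat: push the pulley towards its +x to close that.
- bur_block: Bystander, not to be moved: wooden block 90 x 90 x 75 mm with small burs standing up to 38 mm out of its top. Origin: centre of the underside.
- ring_cone: Bystander, not to be moved: black display cone for rings, foot 56 mm in diameter, 68 mm high. Origin: centre of the underside.
- jar: Bystander, not to be moved: clear jar with a lid, 64 mm in diameter, 70 mm high. Origin: centre of the underside.

How it is judged:
By the outcome, as a careful person would: the job done as asked, in the order asked, and still so for the second after the job is handed in, while the arm keeps its last pose, push and grip.
It also fails if it takes over 72 s, if anything falls off the work surface, if the arm or the gripper's body presses on something with over 40 N, if the wrist force passes 120 N, or if a joint passes its speed limit or range.

## Working session

There is one attempt and no reset: what is moved stays moved. The work goes in short steps, Python scripts to look and compute and a tool call to move; the robot and the scene stay as the last step left them, time stands still between calls to the robot, and variables do not carry over. Pictures are saved under pics/ and viewed, about 8 in all and at most 12, crops included, and the job is handed in when it is done.

Besides the shell and the picture viewer there is one more tool, called as name([rows], argument=value, ...), one row to a line, values as JSON. play_rows: Moves the arm, as the interface text tells. Its arguments: {"type":"object","properties":{"plan":{"type":"array","items":{"type":"array","items":{"type":"number"}}}},"required":["plan"]}

```bash
mkdir -p pics; ls; cat > h.py <<'E'
from workcell import *
import numpy as np, cv2
from scipy.spatial.transform import Rotation as R
def cloud(p):
    d=p["depth"]; v,u=np.mgrid[0:480,0:640]
    K=np.array([[p["fx"],0,p["cx"]],[0,p["fy"],p["cy"]],[0,0,1]])
    n=cv2.undistortPoints(np.stack([u,v],-1).reshape(-1,1,2).astype(np.float64),K,np.array(p["distortion"],float)).reshape(480,640,2)
    c=np.stack([n[...,0]*d,-n[...,1]*d,-d,np.ones_like(d)],-1)
    w=(c@np.linalg.inv(p["camera_from_world"]).T)[...,:3]
    w[d==0]=np.nan
    return w
def proj(p,X):
    X=np.atleast_2d(X); c=np.c_[X,np.ones(len(X))]@np.array(p["camera_from_world"]).T
    K=np.array([[p["fx"],0,p["cx"]],[0,p["fy"],p["cy"]],[0,0,1]])
    q=np.c_[c[:,0],-c[:,1],-c[:,2]]
    return cv2.projectPoints(q,np.zeros(3),np.zeros(3),K,np.array(p["distortion"],float))[0][:,0]
def save(n,f): cv2.imwrite("pics/"+n,cv2.cvtColor(np.ascontiguousarray(f),cv2.COLOR_RGB2BGR))
E
python3 - <<'E'
from h import *
np.set_printoptions(precision=4,suppress=True)
o=get_obs(); print({k:np.round(v,4) for k,v in o.items()})
for n in("top","side"):
    p=camera(n); save(n+"1.png",p["frame"]); print(n,p["fx"],np.linalg.inv(p["camera_from_world"])[:3,[2,3]].T)
    for t in("pedestal","spindle_end","pulley","hub_top","screw_tip","bur_block","ring_cone","jar"):
        print(t,[(np.round(r["centre"],4),round(r["confidence"],2)) for r in pinpoint(t,p)][:2])
E
```

```text
pics
{'clock': np.float64(0.0), 'joint_pos': array([1.159 , 0.2414, 0.0037, 1.3352, 0.    , 1.5708]), 'joint_vel': array([-0.0004, -0.0001, -0.0006,  0.0012, -0.0006,  0.0021]), 'tau': array([ -0.0011, -37.2319,  25.2407,   0.0171,   0.0002,  -0.    ]), 'eef_pos': array([0.1999, 0.4576, 0.2304]), 'tool_rot': array([ 0.1438,  0.6923, -0.1453,  0.692 ]), 'ft_force': array([ 0.7171, -0.0883,  0.5246]), 'ft_torque': array([-0.0314, -0.0486,  0.0015]), 'grip_width': np.float64(0.0857)}
top 593.2206690594593 [[-0.1721  0.0103  0.985 ]
 [ 0.4112  0.0392  1.2834]]
pedestal [(array([ 0.5478, -0.15  ,  0.0014]), 0.81), (array([0.5972, 0.3814, 0.002 ]), 0.39)]
spindle_end [(array([ 0.5449, -0.1493,  0.152 ]), 0.44)]
pulley [(array([0.4946, 0.1928, 0.0005]), 0.6)]
hub_top [(array([0.4949, 0.1961, 0.0377]), 0.96)]
screw_tip [(array([0.4888, 0.1889, 0.0224]), 0.86)]
bur_block [(array([ 0.7281, -0.3491,  0.0038]), 0.57)]
ring_cone []
jar [(array([0.5989, 0.3818, 0.0017]), 0.69)]
side 473.9167694537077 [[-0.2816 -0.613   0.7382]
 [ 0.3448 -0.584   0.8296]]
pedestal [(array([ 0.5488, -0.1496, -0.    ]), 0.66), (array([0.4833, 0.1905, 0.0211]), 0.26)]
spindle_end [(array([ 0.5461, -0.1493,  0.1503]), 0.55)]
pulley [(array([ 0.4932,  0.1973, -0.0014]), 0.78)]
hub_top [(array([0.493 , 0.1966, 0.0341]), 0.88), (array([ 0.5483, -0.1494, -0.0017]), 0.61)]
screw_tip [(array([0.4837, 0.1861, 0.0175]), 0.59), (array([0.494 , 0.1958, 0.0369]), 0.56)]
bur_block [(array([ 0.73  , -0.3429,  0.0034]), 0.59)]
ring_cone [(array([ 0.7448, -0.0335, -0.003 ]), 0.96)]
jar [(array([ 0.599 ,  0.3778, -0.0013]), 0.66)]
```

```bash
python3 - <<'E'
from h import *
p=camera("top"); w=cloud(p)
np.savez("top.npz",w=w,f=p["frame"])
crops=[]
for c in([.545,-.15,.1],[.494,.195,.034]):
    u,v=proj(p,c)[0].astype(int); print(u,v); s=p["frame"][max(0,v-60):v+60,max(0,u-60):u+60]; print(max(0,u-60),max(0,v-60))
    crops.append(cv2.resize(s,(400,400),interpolation=cv2.INTER_CUBIC))
save("c1.png",np.hstack(crops))
E
```

```text
419 276
359 216
252 309
192 249
```

View pics/side1.png

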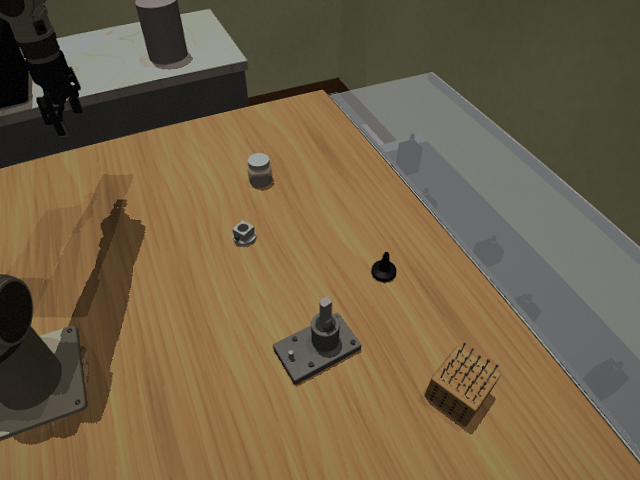

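View pics/c1.png

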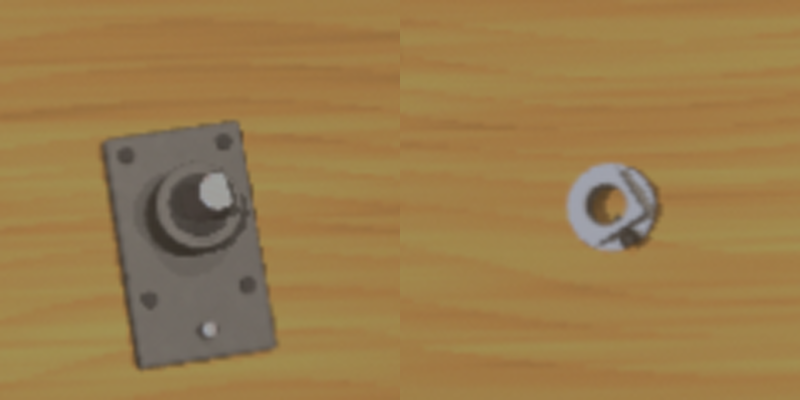

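```bash
cat > m.py <<'E'
from h import *
np.set_printoptions(precision=4,suppress=True)
def measure(pls,verbose=True):
    out=[]
    for n in("top","side"):
        p=camera(n); w=cloud(p); X,Y,Z=w[...,0],w[...,1],w[...,2]; f=p["frame"].astype(int)
        near=(abs(X-.53)<.13)&(abs(Y+.15)<.1)
        m=near&(abs(Z-.02)<.006); pts=w[m][:,:2]*1000
        r=cv2.minAreaRect(pts.astype(np.float32)); print(n,"plate",r)
        m=near&(Z>.145)&(Z<.156); print(" spindle top",m.sum(),np.nanmean(w[m],0) if m.any() else None)
        m=near&(Z>.035)&(Z<.05)&(np.hypot(X-.548,Y+.15)>.05); print(" pin",m.sum(),np.nanmean(w[m],0) if m.any() else None)
        m=near&(Z>.075)&(Z<.085); print(" housing top",m.sum(),cv2.minEnclosingCircle((w[m][:,:2]*1000).astype(np.float32)) if m.any() else None)
        m=(np.hypot(X-pls[0],Y-pls[1])<.04)
        h=m&(abs(Z-.034)<.004); 
        if h.sum()>5: print(" hub",h.sum(),cv2.minAreaRect((w[h][:,:2]*1000).astype(np.float32)))
        h=m&(Z>.006)
        if h.sum()>5: print(" pulley all",h.sum(),cv2.minAreaRect((w[h][:,:2]*1000).astype(np.float32)))
        dark=h&(f.sum(-1)<170); print(" dark",dark.sum(),np.nanmean(w[dark],0) if dark.any() else None)
if __name__=="__main__": measure((.494,.195))
E
python3 m.py
```

```text
top plate ((528.9417114257812, -152.571533203125), (151.34173583984375, 91.59794616699219), 6.562264919281006)
 spindle top 86 [ 0.5466 -0.149   0.1493]
 pin 17 [ 0.4725 -0.1585  0.0404]
 housing top 373 ((547.0966186523438, -150.20480346679688), 27.220165252685547)
 hub 153 ((492.2098083496094, 193.0133056640625), (36.36568069458008, 36.65222930908203), 32.244140625)
 pulley all 410 ((492.8627014160156, 193.2550506591797), (56.102684020996094, 54.01572036743164), 87.55968475341797)
 dark 0 None
side plate ((532.2283325195312, -153.98486328125), (149.99691772460938, 91.39602661132812), 6.397637367248535)
 spindle top 106 [ 0.5481 -0.151   0.149 ]
 pin 28 [ 0.4758 -0.1608  0.0407]
 housing top 395 ((548.8934936523438, -151.67596435546875), 26.865522384643555)
 hub 134 ((495.37408447265625, 192.37200927734375), (42.612674713134766, 38.76814270019531), 35.14612579345703)
 pulley all 414 ((492.75030517578125, 189.2911834716797), (51.70186233520508, 54.53899383544922), 36.93892288208008)
 dark 195 [0.492  0.1851 0.022 ]
```

```bash
python3 - <<'E'
from h import *
crops=[]
for n in("top","side"):
    p=camera(n)
    c=[[.547,-.15,.15],[.547,-.15,.12]][n=="side"]
    u,v=proj(p,c)[0].astype(int); s=p["frame"][v-20:v+20,u-20:u+20]
    w=cloud(p); X,Y,Z=w[...,0],w[...,1],w[...,2]
    m=(np.hypot(X-.547,Y+.15)<.02)&(Z>.146)&(Z<.156)
    print(n,cv2.minAreaRect((w[m][:,:2]*1000).astype(np.float32)),cv2.minEnclosingCircle((w[m][:,:2]*1000).astype(np.float32)))
    crops.append(cv2.resize(cv2.convertScaleAbs(s,alpha=1.3),(400,400),interpolation=cv2.INTER_CUBIC))
save("c2.png",np.hstack(crops))
E
```

```text
top ((546.2242431640625, -148.1426239013672), (21.456100463867188, 17.947742462158203), 15.546314239501953) ((546.6564331054688, -149.7301483154297), 10.843363761901855)
side ((547.983642578125, -149.27749633789062), (20.648387908935547, 18.267200469970703), 12.90578842163086) ((547.8359985351562, -150.3257293701172), 11.949234008789062)
```

View pics/c2.png

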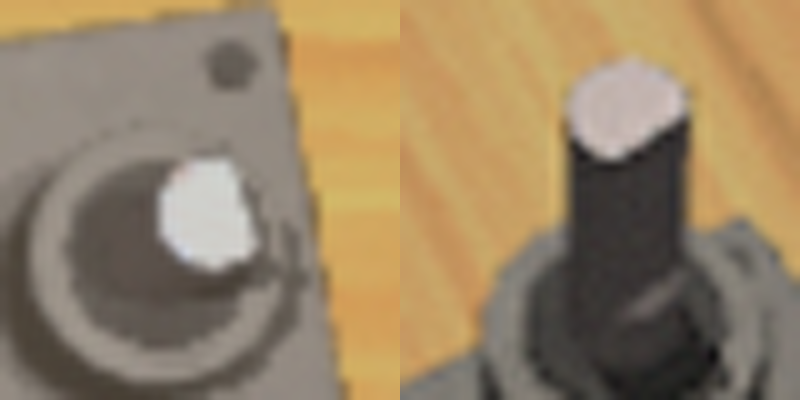

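```bash
cat > g.py <<'E'
from h import *
np.set_printoptions(precision=4,suppress=True)
def go(pos,ang,ob=None):
    """pos mm TCP, ang deg world direction of tool y (mod 180). prints tool-frame shift (before turning) and turn, tool down"""
    o=ob or get_obs(); A=R.from_quat(o["tool_rot"]); M=A.as_matrix()
    cur=np.degrees(np.arctan2(M[1,1],M[0,1])); 
    print("t %.2f tcp"%o["clock"],o["eef_pos"]*1000,"x",M[:,0],"jaw ang %.2f"%cur,"q",o["joint_pos"],"F",o["ft_force"],"T",o["ft_torque"],"w %.2f"%(o["grip_width"]*1000))
    if pos is None: return
    for k in(0,180,-180):
        d=(ang+k-cur+180)%360-180; a=np.radians(cur+d)
        y=np.array([np.cos(a),np.sin(a),0]); x=np.array([0,0,-1.]); B=R.from_matrix(np.c_[x,y,np.cross(x,y)])
        if k<=0 : print(" shift before-turn frame",M.T@(np.array(pos)-o["eef_pos"]*1000),"after-turn frame",B.as_matrix().T@(np.array(pos)-o["eef_pos"]*1000),"turn",(A.inv()*B).as_rotvec())
E
python3 -c "
from g import *
go((547,-148.7,230),-76)"
```

```text
t 1.15 tcp [200.1237 458.1671 231.2963] x [-0.     -0.0001 -1.    ] jaw ang 66.40 q [ 1.159   0.2406  0.0049  1.3352 -0.      1.5708] F [-0.2199  0.1582 -0.2714] T [ 0.0025 -0.009  -0.0182] w 84.85
 shift before-turn frame [   1.3269 -417.2772  560.7945] after-turn frame [   1.2963  672.7575 -189.7582] turn [2.4854 0.0001 0.    ]
 shift before-turn frame [   1.3269 -417.2772  560.7945] after-turn frame [   1.2963 -672.7575  189.7582] turn [-0.6562 -0.      0.0001]
```

play_rows([
  [0,-10,13.5,0,0,0,-1],
  [0,-20,27,0,0,0,-1],
  [0,-23,31,0,0,0,-1],
  [0,-23,31,0,0,0,-1],
  [0,-23,31,0,0,0,-1],
  [0,-23,31,0,0,0,-1],
  [0,-23,31,0,0,0,-1],
  [0,-23,31,0,0,0,-1],
  [0,-23,31,0,0,0,-1],
  [0,-23,31,0,0,0,-1],
  [0,-23,31,0,0,0,-1],
  [0,-23,31,0,0,0,-1],
  [0,-23,31,0,0,0,-1],
  [0,-23,31,0,0,0,-1],
  [0,-23,31,0,0,0,-1],
  [0,-23,31,0,0,0,-1],
  [0,-23,31,0,0,0,-1],
  [0,-23,31,0,0,0,-1],
  [0,-12,16,0,0,0,-1],
])

```text
clock: 2.73
eef_pos: [0.5439, -0.1425, 0.2308]
tool_rot: [0.145, 0.692, -0.146, 0.692]
ft_force: [1.2, -0.3, -0.4]
grip_width: 0.0852
```

```bash
python3 -c "
from g import *
go((547,-148.7,230),-76)"
```

```text
t 2.73 tcp [ 543.9044 -142.546   230.8431] x [ 0.0009 -0.0013 -1.    ] jaw ang 66.22 q [-0.2557  0.3645  0.1751  1.3802 -0.0011  0.1592] F [ 1.1934 -0.2881 -0.426 ] T [ 0.0247  0.0018 -0.0497] w 85.16
 shift before-turn frame [ 0.8541 -4.383   5.3127] after-turn frame [ 0.8431  6.7201 -1.5148] turn [ 2.4823  0.0016 -0.0013]
 shift before-turn frame [ 0.8541 -4.383   5.3127] after-turn frame [ 0.8431 -6.7201  1.5148] turn [-0.6593  0.001   0.0013]
```

play_rows([
  [0,-4,5,-0.11,0,0,-1],
  [0,0,0,-0.11,0,0,-1],
  [0,0,0,-0.11,0,0,-1],
  [0,0,0,-0.11,0,0,-1],
  [0,0,0,-0.11,0,0,-1],
  [0,0,0,-0.11,0,0,-1],
  [0,0,0,0,0,0,-1],
  [0,0,0,0,0,0,-1],
])

```text
clock: 3.4
eef_pos: [0.5453, -0.1443, 0.2312]
tool_rot: [-0.087, 0.702, 0.087, 0.702]
ft_force: [-0.0, -0.3, 0.7]
grip_width: 0.0852
```

```bash
python3 -c "
from g import *
go((547,-148.7,111),-76)"
```

```text
t 3.40 tcp [ 545.3214 -144.3485  231.2338] x [-0.0001  0.     -1.    ] jaw ang 104.06 q [-0.2588  0.3692  0.183   1.3847  0.     -0.5042] F [-0.0101 -0.3351  0.68  ] T [-0.0077 -0.016  -0.0306] w 85.20
 shift before-turn frame [120.2334  -4.6366   0.583 ] after-turn frame [120.2338   4.6283  -0.576 ] turn [-3.1406  0.0001 -0.0002]
 shift before-turn frame [120.2334  -4.6366   0.583 ] after-turn frame [120.2338  -4.6283   0.576 ] turn [ 0.001  -0.0001 -0.0001]
```

play_rows([
  [10,-2,0.3,0,0,0,-1],
  [22,-2.6,0.3,0,0,0,-1],
  [28,0,0,0,0,0,-0.5],
  [28,0,0,0,0,0,0],
  [22,0,0,0,0,0,0.3],
  [10,0,0,0,0,0,0.3],
  [0,0,0,0,0,0,0.3],
  [0,0,0,0,0,0,0.3],
  [0,0,0,0,0,0,0.3],
  [0,0,0,0,0,0,0.3],
])

```text
clock: 4.23
eef_pos: [0.5485, -0.149, 0.1132]
tool_rot: [-0.088, 0.7, 0.087, 0.703]
ft_force: [0.5, -1.0, 0.1]
grip_width: 0.0295
```

```bash
python3 - <<'E'
from g import *
go((547,-148.7,111),-76)
crops=[]
for n in("top","side"):
    p=camera(n)
    u,v=proj(p,[.547,-.15,.14])[0].astype(int); s=p["frame"][v-40:v+40,u-40:u+40]
    crops.append(cv2.resize(cv2.convertScaleAbs(s,alpha=1.3),(400,400),interpolation=cv2.INTER_CUBIC))
save("c3.png",np.hstack(crops))
E
```

```text
t 4.23 tcp [ 548.4555 -149.0298  113.1891] x [ 0.0036 -0.001  -1.    ] jaw ang 104.20 q [-0.2653  0.4465 -0.0161  1.1044 -0.     -0.5132] F [ 0.498  -1.0272  0.1491] T [ 0.02   -0.0292  0.0558] w 29.51
 shift before-turn frame [ 2.1836  0.6809 -1.3371] after-turn frame [ 2.1891 -0.6722  1.3324] turn [-3.138  -0.0028  0.005 ]
 shift before-turn frame [ 2.1836  0.6809 -1.3371] after-turn frame [ 2.1891  0.6722 -1.3324] turn [0.0036 0.0032 0.0018]
```

View pics/c3.png

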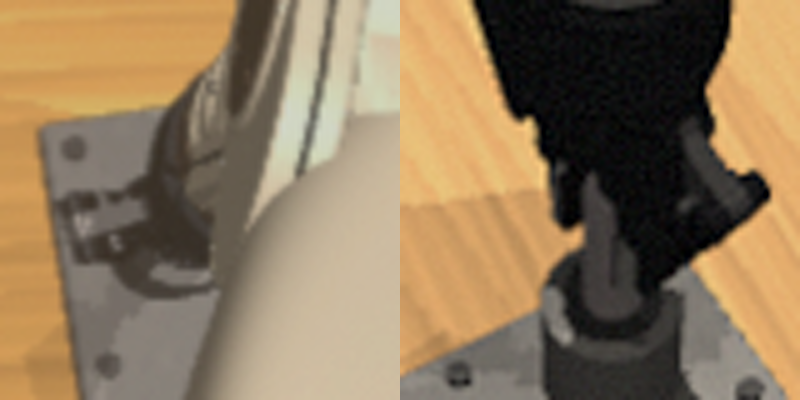

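The side view shows the spindle (right panel, about 605,230) between the two fingers; no force yet. Closing.

play_rows([
  [0,0,0,0,0,0,0.45],
  [0,0,0,0,0,0,0.5],
  [0,0,0,0,0,0,1],
  [0,0,0,0,0,0,1],
  [0,0,0,0,0,0,1],
  [0,0,0,0,0,0,1],
  [0,0,0,0,0,0,1],
  [0,0,0,0,0,0,1],
])

```text
clock: 5.0
eef_pos: [0.5471, -0.1474, 0.1122]
tool_rot: [-0.087, 0.701, 0.089, 0.702]
ft_force: [-1.4, 4.1, 5.8]
grip_width: 0.0167
```

```bash
python3 -c "
from g import *
for i in range(3): go(None,0);camera('top')"
```

```text
t 5.00 tcp [ 547.1112 -147.4256  112.1594] x [ 0.0007  0.0021 -1.    ] jaw ang 104.27 q [-0.2644  0.4469 -0.0184  1.1053  0.0023 -0.5135] F [-1.4459  4.138   5.781 ] T [ 0.9635  0.3849 -0.0244] w 16.73
t 5.05 tcp [ 547.079  -147.4395  112.1598] x [ 0.0007  0.0021 -1.    ] jaw ang 104.27 q [-0.2644  0.4469 -0.0185  1.1053  0.0022 -0.5136] F [-2.044   4.8032  5.8864] T [0.9983 0.3239 0.0096] w 16.92
t 5.10 tcp [ 547.0828 -147.4535  112.1504] x [ 0.0007  0.0021 -1.    ] jaw ang 104.27 q [-0.2645  0.4469 -0.0185  1.1053  0.0023 -0.5135] F [-2.3657  3.7685  5.7406] T [ 0.9988  0.3247 -0.008 ] w 17.10
```

play_rows([
  [0,0.7,0,0,0,0,1],
  [0,0.6,0,0,0,0,1],
  [0,0,0,0,0,0,1],
  [0,0,0,0,0,0,1],
  [0,0,0,0,0,0,1],
])

```text
clock: 5.57
eef_pos: [0.5471, -0.1474, 0.1122]
tool_rot: [-0.088, 0.701, 0.087, 0.702]
ft_force: [-2.0, 1.3, 6.4]
grip_width: 0.017
```

```bash
python3 -c "
from g import *
for i in range(4): go(None,0);camera('side')"
```

```text
t 5.57 tcp [ 547.0878 -147.4415  112.179 ] x [ 0.0014 -0.0001 -1.    ] jaw ang 104.22 q [-0.2634  0.446  -0.0199  1.1036  0.0003 -0.5116] F [-1.9821  1.2695  6.4084] T [0.5327 0.3104 0.0787] w 17.03
t 5.62 tcp [ 547.1143 -147.4317  112.1666] x [ 0.0014 -0.0001 -1.    ] jaw ang 104.22 q [-0.2634  0.446  -0.0198  1.1036  0.0003 -0.5116] F [-2.2322  1.4172  6.2282] T [0.5511 0.3051 0.0297] w 16.82
t 5.67 tcp [ 547.1108 -147.4366  112.1649] x [ 0.0013 -0.0001 -1.    ] jaw ang 104.22 q [-0.2634  0.4461 -0.0198  1.1036  0.0003 -0.5115] F [-1.586   1.9482  5.8293] T [0.5336 0.2495 0.0161] w 17.36
t 5.72 tcp [ 547.0936 -147.4491  112.1839] x [ 0.0014 -0.0001 -1.    ] jaw ang 104.22 q [-0.2634  0.446  -0.0198  1.1036  0.0003 -0.5116] F [-1.7697  2.3834  5.9916] T [0.496  0.3457 0.0263] w 16.75
```

play_rows([
  [0,0,0.09,0.047,0,0,1],
  [0,-0.01,0.19,0.095,0,0,1],
  [0,-0.01,0.19,0.095,0,0,1],
  [0,-0.01,0.19,0.095,0,0,1],
  [0,-0.01,0.19,0.095,0,0,1],
  [0,-0.01,0.19,0.095,0,0,1],
  [0,-0.01,0.19,0.095,0,0,1],
  [0,-0.01,0.19,0.095,0,0,1],
  [0,-0.01,0.19,0.095,0,0,1],
  [0,-0.01,0.19,0.095,0,0,1],
  [0,-0.01,0.19,0.095,0,0,1],
  [0,-0.01,0.19,0.095,0,0,1],
  [0,-0.01,0.19,0.095,0,0,1],
  [0,-0.01,0.19,0.095,0,0,1],
  [0,-0.01,0.19,0.095,0,0,1],
  [0,-0.01,0.19,0.095,0,0,1],
  [0,-0.01,0.19,0.095,0,0,1],
  [0,-0.01,0.19,0.095,0,0,1],
  [0,0,0.09,0.044,0,0,1],
])

```text
clock: 7.35
eef_pos: [0.5506, -0.1474, 0.1122]
tool_rot: [0.473, 0.527, -0.47, 0.527]
ft_force: [1.1, 5.9, 4.5]
grip_width: 0.0166
```

play_rows([
  [0,0,0,0,0,0,1],
  [0,0,0,0,0,0,1],
  [0,0,0,0,0,0,1],
  [0,0,0,0,0,0,1],
])

```text
clock: 7.68
eef_pos: [0.5506, -0.1474, 0.1122]
tool_rot: [0.472, 0.528, -0.469, 0.528]
ft_force: [1.6, 7.6, 4.5]
grip_width: 0.0169
```

```bash
python3 -c "
from g import *
for i in range(2): go((549,-149.4,111),6.5);camera('side')"
```

```text
t 7.68 tcp [ 550.569  -147.4036  112.1738] x [ 0.0031  0.0028 -1.    ] jaw ang 6.55 q [-0.2635  0.4514 -0.0112  1.1059  0.0035  1.1929] F [1.5614 7.5579 4.4805] T [ 1.139  -0.1978 -0.0667] w 16.93
 shift before-turn frame [ 1.1632 -1.7906  1.8071] after-turn frame [ 1.1738 -1.7849  1.8059] turn [ 0.001  -0.0024 -0.0034]
 shift before-turn frame [ 1.1632 -1.7906  1.8071] after-turn frame [ 1.1738  1.7849 -1.8059] turn [-3.1406  0.0054 -0.0038]
t 7.73 tcp [ 550.6242 -147.3911  112.1997] x [ 0.0033  0.0028 -1.    ] jaw ang 6.56 q [-0.2634  0.4514 -0.0112  1.1058  0.0035  1.1929] F [2.1438 7.4668 4.1116] T [ 1.0955 -0.2482 -0.0719] w 16.64
 shift before-turn frame [ 1.1889 -1.8473  1.8131] after-turn frame [ 1.1997 -1.8412  1.8121] turn [ 0.001  -0.0024 -0.0035]
 shift before-turn frame [ 1.1889 -1.8473  1.8131] after-turn frame [ 1.1997  1.8412 -1.8121] turn [-3.1406  0.0056 -0.0037]
```

play_rows([
  [0,0,-1,0,0,0,1],
  [0,0,-0.8,0,0,0,1],
  [0,0,0,0,0,0,1],
  [0,0,0,0,0,0,1],
  [0,0,0,0,0,0,1],
])

```text
clock: 8.2
eef_pos: [0.5506, -0.1474, 0.1122]
tool_rot: [0.472, 0.527, -0.47, 0.528]
ft_force: [4.8, 3.2, 5.1]
grip_width: 0.0172
```

```bash
python3 -c "
from g import *
for i in range(1): go((549,-149.4,111),6.5)"
```

```text
t 8.20 tcp [ 550.5609 -147.3528  112.1654] x [ 0.0035 -0.     -1.    ] jaw ang 6.49 q [-0.262   0.4506 -0.0126  1.1042  0.0009  1.1956] F [4.8061 3.1542 5.0631] T [ 0.5946 -0.8654  0.0096] w 17.16
 shift before-turn frame [ 1.1599 -1.7863  1.8572] after-turn frame [ 1.1654 -1.7827  1.8573] turn [-0.0002  0.0004 -0.0035]
 shift before-turn frame [ 1.1599 -1.7863  1.8572] after-turn frame [ 1.1654  1.7827 -1.8573] turn [ 3.1414 -0.0055 -0.0007]
```

play_rows([
  [0,0,0,0,0,0,0.3],
  [0,0,0,0,0,0,0.1],
  [0,0,0,0,0,0,-0.5],
  [0,0,0,0,0,0,-1],
  [-5,0,0,0,0,0,-1],
  [-15,0,0,0,0,0,-1],
  [-25,0,0,0,0,0,-1],
  [-25,0,0,0,0,0,-1],
  [-25,0,0,0,0,0,-1],
  [-15,-0.4,-10,0,0,0,-1],
  [-5,-1,-22,0,0,0,-1],
  [0,-1.7,-35,0,0,0,-1],
  [0,-1.7,-35,0,0,0,-1],
  [0,-1.7,-35,0,0,0,-1],
  [0,-1.7,-35,0,0,0,-1],
  [0,-1.7,-35,0,0,0,-1],
  [0,-1.7,-35,0,0,0,-1],
  [0,-1.7,-35,0,0,0,-1],
  [0,-1.7,-35,0,0,0,-1],
  [0,-1.7,-35,0,0,0,-1],
])

```text
clock: 9.87
eef_pos: [0.4925, 0.1969, 0.2266]
tool_rot: [0.471, 0.527, -0.471, 0.527]
ft_force: [0.6, 0.0, -0.2]
grip_width: 0.0856
```

play_rows([
  [0,0,0,-0.119,0,0,-1],
  [0,0,0,-0.119,0,0,-1],
  [0,0,0,-0.119,0,0,-1],
  [0,0,0,-0.119,0,0,-1],
  [0,0,0,-0.119,0,0,-1],
  [0,0,0,-0.119,0,0,-1],
  [0,0,0,-0.119,0,0,-1],
  [0,0,0,-0.119,0,0,-1],
  [0,0,0,-0.119,0,0,-1],
  [0,0,0,-0.119,0,0,-1],
  [0,0,0,-0.119,0,0,-1],
  [0,0,0,-0.119,0,0,-1],
  [0,0,0,-0.119,0,0,-1],
  [0,0,0,-0.119,0,0,-1],
  [0,0,0,-0.119,0,0,-1],
  [0,0,0,-0.119,0,0,-1],
  [0,0,0,-0.116,0,0,-1],
  [0,0,0,0,0,0,-1],
  [0,0,0,0,0,0,-1],
])

```text
clock: 11.45
eef_pos: [0.4932, 0.1954, 0.2264]
tool_rot: [-0.195, 0.68, 0.195, 0.68]
ft_force: [0.7, 0.5, -0.2]
grip_width: 0.0855
```

```bash
python3 - <<'E'
from g import *
go((494.2,195,11),122.2)
crops=[]
for n in("top","side"):
    p=camera(n); w=cloud(p); X,Y,Z=w[...,0],w[...,1],w[...,2]
    m=(np.hypot(X-.547,Y+.15)<.02)&(Z>.146)&(Z<.156)
    print(n,m.sum(),cv2.minAreaRect((w[m][:,:2]*1000).astype(np.float32)))
    m=(np.hypot(X-.494,Y-.194)<.04)&(abs(Z-.034)<.004)
    if m.sum()>5: print(n,"hub",m.sum(),cv2.minAreaRect((w[m][:,:2]*1000).astype(np.float32)))
    u,v=proj(p,[.547,-.15,.14])[0].astype(int); s=p["frame"][v-20:v+20,u-20:u+20]
    crops.append(cv2.resize(cv2.convertScaleAbs(s,alpha=1.3),(400,400),interpolation=cv2.INTER_CUBIC))
save("c4.png",np.hstack(crops))
E
```

```text
t 11.45 tcp [493.1553 195.377  226.4427] x [-0.0001 -0.0003 -1.    ] jaw ang 122.03 q [ 0.3773  0.3033  0.0767  1.3444 -0.0002 -0.1818] F [ 0.6868  0.5035 -0.1935] T [-0.0298  0.0084  0.0696] w 85.50
 shift before-turn frame [215.4426  -0.8394   0.7426] after-turn frame [215.4427  -0.8757   0.6831] turn [-0.0029 -0.0003  0.0002]
 shift before-turn frame [215.4426  -0.8394   0.7426] after-turn frame [215.4427   0.8757  -0.6831] turn [3.1387 0.0002 0.0004]
top 84 ((548.6502685546875, -150.14010620117188), (17.627395629882812, 22.58183479309082), 7.666626930236816)
top hub 112 ((492.12799072265625, 192.88929748535156), (36.11695861816406, 36.23826599121094), 30.924707412719727)
side 103 ((550.803955078125, -151.55007934570312), (18.04428482055664, 22.715595245361328), 4.532194137573242)
side hub 128 ((495.45770263671875, 192.1804962158203), (40.15363311767578, 38.3132438659668), 34.67184066772461)
```

View pics/c4.png

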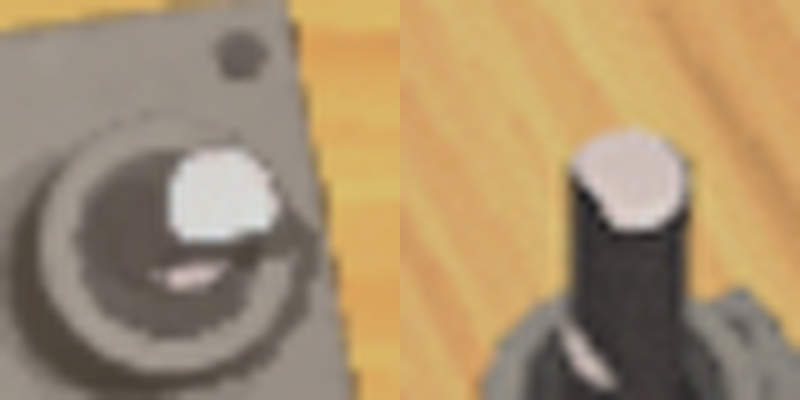

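play_rows([
  [10,-0.7,0.3,0,0,0,-1],
  [25,-0.7,0.4,0,0,0,-1],
  [30,0,0,0,0,0,-1],
  [30,0,0,0,0,0,-0.5],
  [30,0,0,0,0,0,-0.2],
  [30,0,0,0,0,0,-0.2],
  [25,0,0,0,0,0,-0.2],
  [15,0,0,0,0,0,-0.2],
  [10,0,0,0,0,0,-0.2],
  [6,0,0,0,0,0,-0.2],
  [3,0,0,0,0,0,-0.2],
  [0,0,0,0,0,0,-0.2],
  [0,0,0,0,0,0,-0.2],
])

```text
clock: 12.63
eef_pos: [0.4954, 0.1951, 0.0132]
tool_rot: [-0.196, 0.679, 0.196, 0.68]
ft_force: [0.3, -0.0, 0.2]
grip_width: 0.0513
```

```bash
python3 - <<'E'
from g import *
go((494.5,194.6,12),122)
p=camera("side"); u,v=proj(p,[.494,.194,.03])[0].astype(int); save("c5.png",cv2.resize(cv2.convertScaleAbs(p["frame"][v-40:v+40,u-40:u+40],alpha=1.3),(480,480),interpolation=cv2.INTER_CUBIC))
E
```

```text
t 12.63 tcp [495.4144 195.0722  13.1672] x [ 0.0017  0.0007 -1.    ] jaw ang 122.20 q [ 0.3751  0.4979 -0.2355  0.8356  0.     -0.1869] F [ 0.3214 -0.033   0.2399] T [ 0.0429 -0.0735 -0.0219] w 51.29
 shift before-turn frame [ 1.1654  0.088  -1.0274] after-turn frame [ 1.1672  0.0841 -1.0257] turn [0.0035 0.0018 0.0003]
 shift before-turn frame [ 1.1654  0.088  -1.0274] after-turn frame [ 1.1672 -0.0841  1.0257] turn [-3.1381 -0.0005  0.0028]
```

View pics/c5.png

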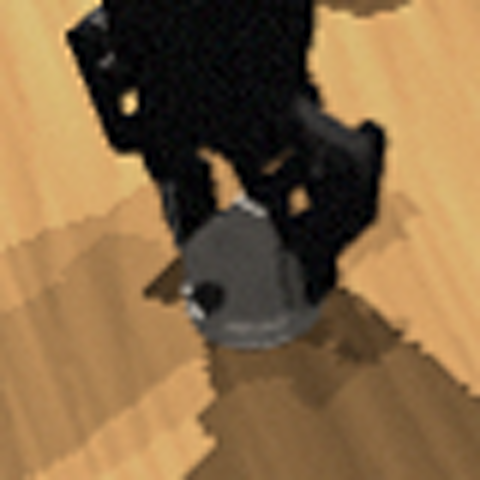

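The fingers straddle the hub, with the screw (about 205,295) clear on the free side. Closing and lifting.

play_rows([
  [0,0,0,0,0,0,0.0],
  [0,0,0,0,0,0,0.1],
  [0,0,0,0,0,0,0.2],
  [0,0,0,0,0,0,1],
  [0,0,0,0,0,0,1],
  [0,0,0,0,0,0,1],
  [0,0,0,0,0,0,1],
  [0,0,0,0,0,0,1],
])

```text
clock: 13.35
eef_pos: [0.4954, 0.1951, 0.0134]
tool_rot: [-0.196, 0.679, 0.196, 0.68]
ft_force: [-0.8, -0.0, 6.1]
grip_width: 0.035
```

```bash
python3 -c "
from g import *
go(None,0)"
```

```text
t 13.35 tcp [495.3785 195.1264  13.4199] x [ 0.0019  0.0009 -1.    ] jaw ang 122.21 q [ 0.3752  0.4973 -0.2357  0.8357  0.0001 -0.187 ] F [-0.7629 -0.0093  6.0724] T [-0.0133  0.2227  0.0016] w 34.96
```

play_rows([
  [-4,0,0,0,0,0,1],
  [-12,0,0,0,0,0,1],
  [-25,0,0,0,0,0,1],
  [-30,0,0,0,0,0,1],
  [-30,0,0,0.09,0,0,1],
  [-30,0,0,0.09,0,0,1],
  [-30,0,0,0.09,0,0,1],
  [-20,0,0,0.09,0,0,1],
  [-9,0,0,0.089,0,0,1],
  [0,0,0,0,0,0,1],
  [0,0,0,0,0,0,1],
])

```text
clock: 14.27
eef_pos: [0.4945, 0.1947, 0.2022]
tool_rot: [-0.041, 0.706, 0.041, 0.706]
ft_force: [-0.1, -0.1, -2.3]
grip_width: 0.035
```

```bash
python3 -c "
from g import *
go((549.6,-149,203),96.5)
for n in('top','side'):
    p=camera(n)
    for t in('pulley','hub_top','screw_tip'): print(n,t,[(np.round(r['centre'],4)*1000,round(r['confidence'],2)) for r in pinpoint(t,p)][:2])
"
```

```text
t 14.27 tcp [494.4617 194.6836 202.1965] x [ 0.0001 -0.     -1.    ] jaw ang 96.61 q [ 0.3751  0.3165  0.0314  1.2856 -0.0001  0.2597] F [-0.1191 -0.06   -2.3409] T [-0.0053 -0.008   0.0112] w 34.97
 shift before-turn frame [  -0.7903 -347.747    15.189 ] after-turn frame [  -0.8035 -347.7162   15.8778] turn [0.002  0.0001 0.    ]
 shift before-turn frame [  -0.7903 -347.747    15.189 ] after-turn frame [ -0.8035 347.7162 -15.8778] turn [-3.1396 -0.0001  0.0001]
top pulley [(array([493.7, 194. , 190.8]), 0.4)]
top hub_top [(array([496. , 191.9, 226.5]), 0.56)]
top screw_tip [(array([490. , 191.2, 210.1]), 0.49)]
side pulley [(array([491.1, 195.1, 186.7]), 0.93)]
side hub_top [(array([492. , 193.5, 225.3]), 0.78)]
side screw_tip [(array([480.2, 189.4, 207. ]), 0.59)]
```

play_rows([
  [0,-10,0.4,0,0,0,1],
  [0,-25,1.1,0,0,0,1],
  [0,-35,1.6,0,0,0,1],
  [0,-35,1.6,0,0,0,1],
  [0,-35,1.6,0,0,0,1],
  [0,-35,1.6,0,0,0,1],
  [0,-35,1.6,0,0,0,1],
  [0,-35,1.6,0,0,0,1],
  [0,-35,1.6,0,0,0,1],
  [0,-35,1.6,0,0,0,1],
  [0,-22,0.9,0.002,0,0,1],
  [0,-10.7,0,0,0,0,1],
  [5,0,0,0,0,0,1],
  [5,0,0,0,0,0,1],
  [5,0,0,0,0,0,1],
  [0,0,0,0,0,0,1],
  [0,0,0,0,0,0,1],
])

```text
clock: 16.08
eef_pos: [0.5484, -0.1474, 0.1866]
tool_rot: [-0.04, 0.707, 0.04, 0.705]
ft_force: [0.3, -0.1, -1.7]
grip_width: 0.0348
```

```bash
python3 - <<'E'
from g import *
go((549.6,-149,180),96.5)
crops=[]
for n in('top','side'):
    p=camera(n); w=cloud(p); X,Y,Z=w[...,0],w[...,1],w[...,2]
    for t in('pulley','hub_top','screw_tip','spindle_end','pedestal'): print(n,t,[(np.round(r['centre'],4)*1000,round(r['confidence'],2)) for r in pinpoint(t,p)][:2])
    u,v=proj(p,[.548,-.15,.17])[0].astype(int); crops.append(cv2.resize(cv2.convertScaleAbs(p["frame"][v-35:v+35,u-35:u+35],alpha=1.5),(400,400),interpolation=cv2.INTER_CUBIC))
save("c6.png",np.hstack(crops))
E
```

```text
t 16.08 tcp [ 548.4026 -147.4124  186.6393] x [-0.0016  0.0007 -1.    ] jaw ang 96.50 q [-0.2627  0.3979  0.1088  1.2834  0.0002 -0.3761] F [ 0.2842 -0.0988 -1.6795] T [ 0.0019 -0.0366 -0.036 ] w 34.78
 shift before-turn frame [ 6.6362 -1.7187  1.0204] after-turn frame [ 6.6393 -1.7129  1.01  ] turn [-0.0001 -0.0016 -0.0009]
 shift before-turn frame [ 6.6362 -1.7187  1.0204] after-turn frame [ 6.6393  1.7129 -1.01  ] turn [ 3.1415 -0.0014  0.0024]
top pulley [(array([ 549.7, -148.1,  174.5]), 0.45)]
top hub_top [(array([ 546.7, -150.9,  210.3]), 0.72), (array([597.2, 379.8,   2.4]), 0.24)]
top screw_tip [(array([ 542.9, -150.5,  194.1]), 0.42)]
top spindle_end []
top pedestal [(array([ 546.5, -149.8,   -2.3]), 0.81)]
side pulley [(array([ 544.9, -146.7,  172.6]), 0.89)]
side hub_top [(array([ 546.4, -148.4,  211.8]), 0.89), (array([602.6, 379. ,  -0.1]), 0.67)]
side screw_tip [(array([ 536.6, -153.4,  194.3]), 0.67)]
side spindle_end [(array([ 547.7, -150.4,  149.3]), 0.8)]
side pedestal [(array([ 549.4, -149.4,   -2.2]), 0.91)]
```

View pics/c6.png

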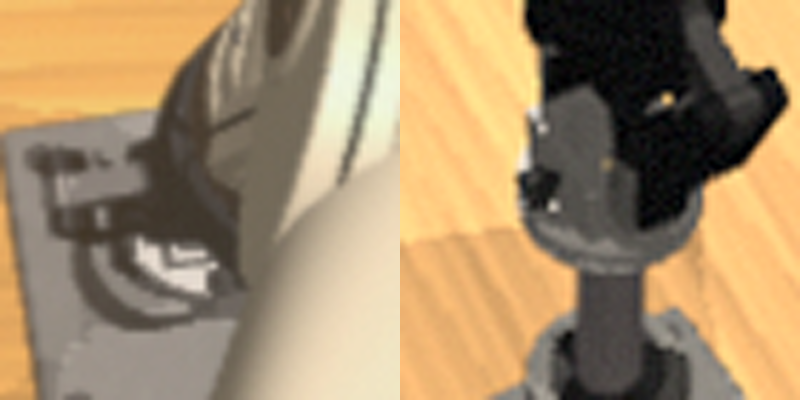

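```bash
cat > f.py <<'E'
from g import *
from scipy.optimize import least_squares
def rel(z0=None,n=4):
    o=get_obs(); tz=o["eef_pos"][2]*1000-13.4 if z0 is None else z0   # underside height
    P=[]
    for i in range(n): w=cloud(camera("side"))*1000; P.append(w.reshape(-1,3))
    P=np.concatenate(P); P=P[np.isfinite(P).all(1)]
    P=P[np.hypot(P[:,0]-549,P[:,1]+150)<45]
    c,s=np.cos(np.radians(6.5)),np.sin(np.radians(6.5))
    D=P[:,:2]-[548.8,-149.05]; S=np.c_[D@[c,s],D@[-s,c],P[:,2]-tz]
    def circ(Q,r):
        return least_squares(lambda p:np.hypot(Q[:,0]-p[0],Q[:,1]-p[1])-r,[0,0],loss="soft_l1",f_scale=.5).x
    f=S[(S[:,2]>13)&(S[:,2]<32)&(S[:,0]<-12)&(S[:,0]>-24)&(abs(S[:,1])<14)]
    wl=S[(S[:,2]>2)&(S[:,2]<9)&(np.hypot(S[:,0],S[:,1])<34)]
    sp=S[(P[:,2]>85)&(P[:,2]<min(tz-8,148))&(np.hypot(S[:,0],S[:,1])<16)]
    spl=sp[sp[:,2]+tz<98]; spu=sp[(sp[:,2]+tz>103)]
    print("face n",len(f),"s med",np.median(f[:,0]) if len(f) else 0)
    print("wheel n",len(wl),"c",circ(wl,28) if len(wl)>9 else 0, "z range",np.percentile(wl[:,2],[1,99]) if len(wl)>9 else 0)
    print("spindle n",len(sp),"c",circ(sp,11),"low",circ(spl,11) if len(spl)>9 else 0)
    return S
if __name__=="__main__":
    S=rel(); go(None,0)
E
python3 f.py
```

```text
face n 269 s med -18.383516625883914
wheel n 454 c [ 0.8136 -0.9042] z range [2.0461 8.9577]
spindle n 909 c [ 1.1127 -1.807 ] low [-0.008  -1.7054]
t 16.88 tcp [ 548.9406 -149.0641  187.2843] x [-0.  0. -1.] jaw ang 96.36 q [-0.2652  0.398   0.1107  1.2835  0.     -0.3762] F [ 0.5197 -2.0699 -1.8638] T [-0.0048 -0.0282  0.0578] w 34.64
```

play_rows([
  [5,0,0,0,0,0,1],
  [6,0,0,0,0,0,1],
  [6,0,0,0,0,0,1],
  [4,0,0,0,0,0,1],
  [3,0,0,0,0,0,1],
  [3,0,0,0,0,0,1],
  [3,0,0,0,0,0,1],
  [0,0,0,0,0,0,1],
  [0,0,0,0,0,0,1],
])

```text
clock: 17.63
eef_pos: [0.5489, -0.149, 0.1572]
tool_rot: [-0.039, 0.706, 0.039, 0.706]
ft_force: [0.1, 0.4, -1.2]
grip_width: 0.0348
```

```bash
python3 -c "
from g import *
go((549.0,-149.05,129.4),96.5)"
```

```text
t 17.63 tcp [ 548.9001 -148.977   157.174 ] x [-0.0002  0.0001 -1.    ] jaw ang 96.37 q [-0.265   0.4164  0.058   1.2127 -0.     -0.3762] F [ 0.0825  0.427  -1.2104] T [ 0.0078 -0.0322  0.0339] w 34.77
 shift before-turn frame [27.774  -0.0859  0.0975] after-turn frame [27.774  -0.0838  0.0909] turn [-0.0022 -0.0002 -0.0001]
 shift before-turn frame [27.774  -0.0859  0.0975] after-turn frame [27.774   0.0838 -0.0909] turn [ 3.1394 -0.0001  0.0004]
```

play_rows([
  [4,0,0,-0.002,0,0,1],
  [4,0,0,0,0,0,1],
  [4,0,0,0,0,0,1],
  [3,0,0,0,0,0,1],
  [2,0,0,0,0,0,1],
  [2,0,0,0,0,0,1],
  [0,0,0,0,0,0,1],
  [0,0,0,0,0,0,1],
])

```text
clock: 18.3
eef_pos: [0.5489, -0.149, 0.1382]
tool_rot: [-0.04, 0.706, 0.04, 0.706]
ft_force: [-0.5, -0.3, -1.3]
grip_width: 0.0347
```

```bash
python3 -c "
from g import *
go((549.0,-149.05,129.4),96.5)"
```

```text
t 18.30 tcp [ 548.8854 -148.9806  138.1863] x [-0.0003  0.     -1.    ] jaw ang 96.49 q [-0.265   0.4299  0.0273  1.1684 -0.     -0.3782] F [-0.4993 -0.2988 -1.2763] T [0.0148 0.036  0.004 ] w 34.67
 shift before-turn frame [ 8.7862 -0.0826  0.1083] after-turn frame [ 8.7863 -0.0819  0.1061] turn [-0.0003 -0.0003 -0.0001]
 shift before-turn frame [ 8.7862 -0.0826  0.1083] after-turn frame [ 8.7863  0.0819 -0.1061] turn [ 3.1413 -0.0001  0.0004]
```

play_rows([
  [3,0,0,0,0,0,1],
  [3,0,0,0,0,0,1],
  [2,0,0,0,0,0,1],
  [0.8,0,0,0,0,0,1],
  [0,0,0,0,0,0,1],
  [0,0,0,0,0,0,1],
])

```text
clock: 18.8
eef_pos: [0.5489, -0.149, 0.1294]
tool_rot: [-0.04, 0.706, 0.04, 0.706]
ft_force: [-0.5, 0.1, -1.8]
grip_width: 0.0348
```

```bash
python3 - <<'E'
from g import *
go((549.0,-149.05,129.4),96.5)
import f
S=f.rel(116,3)
q=S[(np.hypot(S[:,0]-.5,S[:,1]+1.5)<16)&(S[:,2]>25)&(S[:,2]<42)]
print("top pts",len(q),np.percentile(q[:,2],[10,50,90]) if len(q) else 0)
p=camera("side"); u,v=proj(p,[.548,-.15,.14])[0].astype(int); save("c7.png",cv2.resize(cv2.convertScaleAbs(p["frame"][v-30:v+30,u-30:u+30],alpha=1.6),(480,480),interpolation=cv2.INTER_CUBIC))
for t in('hub_top','spindle_end','screw_tip','pulley'): print(t,[(np.round(r['centre'],4)*1000,round(r['confidence'],2)) for r in pinpoint(t,p)][:1])
E
```

```text
t 18.80 tcp [ 548.8848 -148.9816  129.4007] x [-0.0002  0.0001 -1.    ] jaw ang 96.48 q [-0.265   0.4368  0.0137  1.148   0.     -0.3782] F [-0.4953  0.0593 -1.837 ] T [ 0.0025  0.0195 -0.0141] w 34.76
 shift before-turn frame [ 0.0007 -0.081   0.1067] after-turn frame [ 0.0007 -0.081   0.1067] turn [-0.0003 -0.0002 -0.0001]
 shift before-turn frame [ 0.0007 -0.081   0.1067] after-turn frame [ 0.0007  0.081  -0.1067] turn [ 3.1413 -0.0001  0.0004]
face n 169 s med -18.508829033862177
wheel n 244 c [ 1.0194 -0.6975] z range [2.0518 8.9813]
spindle n 16 c [-0.4707 -1.9978] low [-0.4707 -1.9978]
top pts 232 [28.8485 32.7409 34.6553]
hub_top [(array([ 546.9, -150.8,  152.7]), 0.62)]
spindle_end [(array([ 545. , -148. ,  145.1]), 0.61)]
screw_tip [(array([ 538.7, -152.4,  134.3]), 0.7)]
pulley [(array([ 547.3, -145. ,  113.4]), 0.68)]
```

View pics/c7.png

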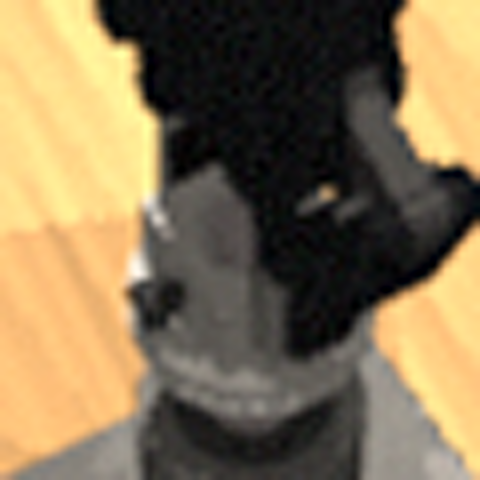

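play_rows([
  [0,-0.08,0.3,0,0,0,1],
  [0,0,0.3,0,0,0,1],
  [0,0,0.3,0,0,0,1],
  [0,0,0.2,0,0,0,1],
  [0,0,0,0,0,0,1],
  [0,0,0,0,0,0,1],
])

```text
clock: 19.7
eef_pos: [0.5501, -0.1489, 0.1295]
tool_rot: [-0.04, 0.706, 0.04, 0.706]
ft_force: [0.1, 0.2, -1.3]
grip_width: 0.035
```

```bash
python3 -c "
from g import *
go((550.0,-149.05,129.4),96.5)"
```

```text
t 19.70 tcp [ 550.0703 -148.9475  129.4914] x [-0.  0. -1.] jaw ang 96.49 q [-0.2644  0.4386  0.0169  1.1491  0.     -0.3776] F [ 0.0916  0.1864 -1.3453] T [-0.0004 -0.0227 -0.0407] w 34.99
 shift before-turn frame [ 0.0914 -0.0939 -0.0814] after-turn frame [ 0.0914 -0.0938 -0.0815] turn [-0.0002 -0.     -0.    ]
 shift before-turn frame [ 0.0914 -0.0939 -0.0814] after-turn frame [0.0914 0.0938 0.0815] turn [ 3.1414 -0.      0.    ]
```

play_rows([
  [0,0,0.3,0,0,0,1],
  [0,0,0.3,0,0,0,1],
  [0,0,0.3,0,0,0,1],
  [0,0,0,0,0,0,1],
  [0,0,0,0,0,0,1],
])

```text
clock: 20.12
eef_pos: [0.5509, -0.1489, 0.1294]
tool_rot: [-0.04, 0.706, 0.04, 0.706]
ft_force: [-0.1, 0.8, -2.1]
grip_width: 0.0352
```

```bash
python3 -c "
from g import *
go((550.0,-149.05,129.4),96.5)"
```

```text
t 20.12 tcp [ 550.8611 -148.8598  129.4433] x [-0.0002 -0.     -1.    ] jaw ang 96.48 q [-0.2639  0.4402  0.0193  1.1501 -0.0001 -0.3771] F [-0.0944  0.8294 -2.0919] T [-0.0513  0.0546  0.0229] w 35.21
 shift before-turn frame [ 0.0435 -0.0917 -0.8771] after-turn frame [ 0.0433 -0.0915 -0.8771] turn [-0.0003 -0.0002 -0.    ]
 shift before-turn frame [ 0.0435 -0.0917 -0.8771] after-turn frame [0.0433 0.0915 0.8771] turn [ 3.1413 -0.      0.0004]
```

play_rows([
  [0,0,0.3,0,0,0,1],
  [0,0,0.3,0,0,0,1],
  [0,0,0.3,0,0,0,1],
  [0,0,0,0,0,0,1],
  [0,0,0,0,0,0,1],
])

```text
clock: 20.53
eef_pos: [0.5511, -0.1488, 0.1294]
tool_rot: [-0.04, 0.707, 0.04, 0.705]
ft_force: [-3.6, -1.1, 0.6]
grip_width: 0.035
```

```bash
python3 -c "
from g import *
go((550.0,-149.05,129.4),96.5);camera('side');go(None,0)"
```

```text
t 20.53 tcp [ 551.0707 -148.8423  129.3789] x [-0.0016 -0.0002 -1.    ] jaw ang 96.47 q [-0.2635  0.4416  0.0212  1.1519 -0.0006 -0.3765] F [-3.5668 -1.0514  0.6138] T [-0.1313  0.8301  0.0242] w 35.04
 shift before-turn frame [-0.0194 -0.0857 -1.0874] after-turn frame [-0.0211 -0.0852 -1.0874] turn [-0.0005 -0.0016 -0.    ]
 shift before-turn frame [-0.0194 -0.0857 -1.0874] after-turn frame [-0.0211  0.0852  1.0874] turn [ 3.1411 -0.      0.0025]
t 20.58 tcp [ 551.0455 -148.8195  129.3553] x [-0.0016 -0.0001 -1.    ] jaw ang 96.48 q [-0.2635  0.4416  0.0212  1.1519 -0.0005 -0.3765] F [-4.7005 -0.8539 -0.0059] T [-0.1816  0.9501 -0.0199] w 34.63
```

play_rows([
  [0,0,0.3,0,0,0,1],
  [0,0,0,0,0,0,1],
  [0,0,0,0,0,0,1],
  [0,0,0,0,0,0,1],
  [0,0,0,0,0,0,1],
  [0,0,0,0,0,0,1],
])

```text
clock: 21.08
eef_pos: [0.5511, -0.1488, 0.1293]
tool_rot: [-0.04, 0.707, 0.04, 0.705]
ft_force: [-5.6, -0.7, 0.3]
grip_width: 0.0354
```

```bash
python3 -c "
from g import *
for i in range(3): go(None,0);p=camera('side')
for t in ('ring_cone','jar','bur_block'): print(t,[(np.round(r['centre'],3),round(r['confidence'],2)) for r in pinpoint(t,p)][:1])
print(job_done())"
```

```text
t 21.08 tcp [ 551.1115 -148.8236  129.3367] x [-0.0021 -0.0002 -1.    ] jaw ang 96.47 q [-0.2634  0.442   0.0218  1.1526 -0.0007 -0.3763] F [-5.5556 -0.7309  0.2819] T [-0.1915  1.1437  0.0513] w 35.40
t 21.13 tcp [ 551.1161 -148.8023  129.3244] x [-0.0021 -0.0002 -1.    ] jaw ang 96.47 q [-0.2633  0.442   0.0218  1.1526 -0.0007 -0.3763] F [-4.6736 -0.6726  0.6939] T [-0.1751  1.1154  0.0001] w 34.74
t 21.18 tcp [ 551.0843 -148.8211  129.3164] x [-0.0021 -0.0002 -1.    ] jaw ang 96.47 q [-0.2634  0.442   0.0218  1.1526 -0.0007 -0.3763] F [-5.9855 -1.1303  1.5635] T [-0.1635  1.1587  0.0216] w 34.67
ring_cone [(array([ 0.748, -0.033, -0.002]), 0.73)]
jar [(array([ 0.604,  0.379, -0.001]), 0.77)]
bur_block [(array([ 0.73 , -0.345,  0.002]), 0.7)]
the job is handed in; nothing more can be done
None
```

The job was handed in at about 21 s, with the arm still holding the pulley on the spindle and the screw pushed against the flat. No verdict came back.

**Spindle:** I pinched it square across the flat and turned it about 98° so the flat faces the index pin. The jaws ended at 6.5°, the pedestal's measured yaw. Afterwards the two cameras put the flat at 7.7° and 4.5°.

**Pulley:** I gripped it by the plain hub sides and lowered it over the spindle without any contact force. The hub's top should be at 150 mm to within about 0.1 mm, from the arm's own height reading. I then pushed it towards its +x until the screw met the flat.

**Last checks:**
- The push is about 5–6 N and steady, with almost no twisting moment.
- The contact point was where the screw should meet the flat, to within my position estimate.
- The bur block, ring cone and jar are within about 5 mm of where I first found them, which is roughly the detector's accuracy.

**What disagreed or was not confirmed:**
- The gripper reads about 1 mm low: 17 mm on the spindle instead of 18, and 35 mm on the hub instead of 36.
- The cameras place the spindle 1.5–3 mm from where the arm felt it, so I used the felt position.
- I could not confirm by camera that the hub's top is level with the spindle's end. The gripper hid most of it, and the detectors were several millimetres apart there (152.7 mm for the hub top, 145.1 mm for the spindle end).

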